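Engage the skiver's feed lever and snap its gear cover shut

TASK

Set up the bench skiver: push its black-knobbed feed lever out of the neutral bay against its spring, carry it sideways and let it spring fully home into the notch that the tall pointer clip marks; the notch plate may sit a little to either side of the clip, so feel for the notch. Then press the open gear cover down until its catch snaps and holds it shut. Leave the lever and cover released, and do not disturb the cup, the sanding block and the little bottle standing round the machine.

Things in the scene. Friction and masses are not known exactly. Their poses are not given: they have to be found in the camera images.
- skiver: the grey bench machine, bolted down, base 250 x 370 x 12 mm. Origin on the table under it; x points away from its front (the side with two steel feed rollers), y to the left along the front, z up. Lever pivot at (0, -60, 15) mm; lever housing 165 mm long in y, 123 mm high; gear case centre at (0, 130) mm. Only the lever, the two clips and the open cover stand above 123 mm
- lever_knob (a point): centre of the black ball knob (34 mm diameter) atop the feed lever, about 200 mm above the table and 185 mm from the lever's pivot; the pivot is at machine x 0, y -60 mm, z 15 mm. A neck 12 mm thick is below the ball. Best held from above with the fingers closing along the machine's y
- lever_swing (a joint): left-right swing of the lever about its pivot, rad; 0 upright, + toward machine +y. It starts in the wide neutral bay at about -0.41; the two notches are at about +0.02 and +0.33, both shifted together by up to 0.12 either way with the notch plate. Free of the notches it stays where it is put (light friction)
- lever_throw (a joint): fore-aft tilt of the lever, rad; 0 = fully home in a notch or the bay (toward the machine's front, -x); 0.12 to 0.14 = its blade rests on a tooth beside the notches; clear of the teeth, free to swing sideways, above 0.17; stop at 0.30. A spring always pulls it toward 0: about 2.5 N at the knob at 0 and 3.7 N at 0.25
- lever_blade (a point): point of the lever's flat blade (9.5 mm wide) that enters the notches, 110 mm from the pivot. Notches are 12.5 mm wide, 34 mm apart, 105 mm above the pivot (the knob moves 1.76 times as far). The teeth between are 21 mm wide with flat ends: resting on one, the lever springs home only once the blade is within 1 to 3 mm of a notch's middle
- pointer: tall clip of dark steel, 30 mm high, its arrowhead pointing to the lever. Origin under its middle, 123 mm above the table, 41 mm in front of the lever's pivot; axes as the machine's. It marks the notch whose middle is nearest to it in the machine's y: nominally level with it, but really up to 12 mm to either side, since the notch plate has been adjusted sideways
- gear_cover (a joint): gear cover's hinge, rad; 0 shut, + open (free edge raised), starts at 0.55 to 0.85. It stays where it is left. At about 0.11 it meets a sprung catch; some 8 to 15 N down near the free edge snaps it past, after which the catch holds it at about 0
- cover_press (a point): point on the cover's upper face, mid-width, 88 mm from the hinge and 27 mm from the free edge; press here. With the cover shut it is 75 mm above the table
- gear_cover_hinge (a point): middle of the cover's hinge line, which runs along the machine's y at the gear case's far side (machine x +52 mm, y +130 mm, z 72.5 mm); the cover plate is 118 x 114 x 5 mm
- tack_cup: bystander: open metal cup of tacks, 75 mm across, 28 mm high, origin under its centre
- sanding_block: bystander: cork sanding block, 36 x 106 x 24 mm, origin under its centre
- edge_ink: bystander: small capped bottle, 31 mm across, 79 mm high, origin under its centre
- blank_clip: a plain low clip of dark steel, 20 x 18 x 8 mm, on the same wall beside the other notch, origin and axes like the pointer's

How it is judged:
By the outcome, as a careful person would: the job done as asked, in the order asked, and still so for the second after the job is handed in, with the robot touching nothing.
It also fails if it takes over 58 s, if anything falls off the work surface, if the arm or the gripper's body presses on something with over 40 N, if the wrist force passes 120 N, or if a joint passes its speed limit or range.

ROBOT

A 6-joint arm with a two-finger parallel gripper is mounted at the origin on a cart in front of the work surface, level with it; the furniture and walls round the work are solid. World frame = base frame: x ahead of the robot, y to its left, z up, the work surface at z = 0. Lengths are in m, angles in degrees, forces in N, time in s.
With the tool pointing down it reaches from about 0.4 to 0.825 m from the base axis. Payload 7 kg.
Tool frame: the origin (TCP) lies on the centre line of the jaws, within the pads' length; the fingertips stand 11 mm ahead of it and the grasp point (between the pads) lies 8 mm behind it; z points along the fingers, y is the line along which they close (so a half turn about z gives the same grasp; the last joint's range is limited). The gripper opens to 88 mm and grips with 3 to 60 N. Pads are 19 mm wide; open, the fingers measure 130 mm over their backs; the gripper's body (78 mm by 193 mm) begins 47 mm behind the grasp point.
Start: joints at [93.054, 20.546, 0.682, 0, -70.136, -16.507], TCP at [0.157, 0.656, 0.238] pointing down, gripper open.
Joint ranges: [-176.03, 176.03], [-82.01, 121.73], [-58.28, 71.71], [-173.87, 95.51], [-174.79, -0.11], [-173.66, 173.66]. Speed limits (degrees/s): [136.94, 136.94, 172.46, 180, 180, 180].

INTERFACE

Orientations are given as [roll, pitch, yaw] about the fixed x, y, z axes, in that order (R = Rz(yaw) Ry(pitch) Rx(roll)).
In Python, from plant import r, capture, camera_model, job gives the robot as it stands.
- The arm moves only by the tool drive_tool, never from a script. Its argument "increments" is a list that holds one entry, the list of rows, each a list of 5 numbers: the gripper's target within -1 to 1 (fully open at 1, half-way at 0, shut at -1), then the shift along the tool's x, y, z scaled (see below), then the turn about the tool's z scaled (see below). In form: [[[gripper, tx, ty, tz, roll], ...]]. A call has 1 to 5 rows; each row is the pose to reach, as a shift and turn from the pose commanded when the call began, along the tool's axes at that moment, turning the shorter way round; what a row does not reach only later rows make up. The controller multiplies each number of a shift by 120 mm and each number of a turn by 360 degrees. A row lasts 1/8 s, in which the tool goes at most 62.5 mm and 10.7 degrees, less where a joint would pass 70% of its speed; a pose out of reach is approached as far as the arm can. A call with a number of a shift or a turn outside -1 to 1 is refused whole. A call with a gripper value outside its range is refused whole. The fingers move at their own pace and stop on an object; "squeeze" is the grip in N (left out, the last holds). Time passes only in rows, so rows that repeat a pose let the fingers close. It gives the time, the measured TCP pose, the force, the opening and the grip force at its end, in the units of the state.
- r.get_state(): the state, without advancing time (a new reading comes with each control period).
- capture(name): name is "scene" or "top" or "wrist"; returns the picture (420x560x3 uint8, red, green, blue); there is no depth.
- camera_model(name): a dict with "camera_matrix" (3x3 intrinsics, pixels), "rvec" (rotation vector, rad) and "tvec" (3), from world to camera coordinates, as OpenCV has them. Camera axes: x right, y down, z forward; pixel columns grow to the right and rows downward; lengths in m; the calibration is good to about 2 mm. A picture is of the moment at which its call begins: read the wrist's pose just before it. camera_model takes no time and is no camera call; for the wrist camera it gives the pose at the moment of the call.
- job.close_job(): hands the job in; it is judged then, once.
The state is a dict: "time_s": time; "joints": joint angles; "qd": joint speeds; "joint_torque": joint torques, N m; "tcp_pos": TCP position; "eef_rot": TCP orientation; "contact_force": force on the tool from outside, world axes, zero at the start; "moment": the same for the moment, N m; "gripper_width": finger opening in m; "gripper_force": force on a finger pad.
Only numpy, scipy, OpenCV 4.12 (cv2) and the standard library are available. Lean on these libraries where they do the work, as an engineer would, in place of code of your own. Each camera call takes 0.05 s, during which the arm holds its last target. There are 200 camera calls.

## Working session

There is one attempt and no reset: what is moved stays moved. The work goes in short steps, Python scripts to look and compute and a tool call to move; the robot and the scene stay as the last step left them, time stands still between calls to the robot, and variables do not carry over. Pictures are saved under pics/ and viewed, at most 10 in all, crops included, and the job is handed in when it is done.

Besides the shell and the picture viewer there is one more tool, called after "Request:" by a JSON object that holds its "method" and its "body", one argument or row to a line. drive_tool: Moves the arm, as the interface text tells. Its arguments: {"type":"object","properties":{"increments":{"type":"array"},"squeeze":{"type":"number"}},"required":["increments"]}

```bash
mkdir -p pics; ls; python3 - <<'E'
from plant import r,capture,camera_model,job
import cv2,numpy as np
s=r.get_state();print(s)
for n in ("scene","top"):
    im=capture(n);cv2.imwrite(f"pics/{n}0.png",cv2.resize(im[:,:,::-1],(800,600),interpolation=cv2.INTER_CUBIC))
    print(n,camera_model(n))
E
```

```text
pics
{'time_s': 0.0, 'joints': array([ 9.30538108e+01,  2.05914413e+01,  6.31683323e-01, -2.12401721e-02,
       -7.01346934e+01, -1.65084057e+01]), 'qd': array([-0.01954235, -0.06645763,  0.05501945,  0.02033042,  0.06975896,
       -0.13919012]), 'joint_torque': array([ 1.87737322e-03, -5.82724893e+01,  2.93054867e+01,  6.99725121e+00,
        6.98770760e-03, -1.58933394e-04]), 'tcp_pos': array([0.15694727, 0.65599998, 0.23660319]), 'eef_rot': array([ 1.79903768e+02, -7.69789098e-03, -1.34618226e+01]), 'contact_force': array([-0.38375495,  0.4123583 ,  0.41389644]), 'moment': array([-0.00746949, -0.0267964 , -0.03572005]), 'gripper_force': 0.0, 'gripper_width': 0.08754170504337135}
scene {'camera_matrix': array([[473.61650583,   0.        , 281.61450579],
       [  0.        , 473.61650583, 214.53336214],
       [  0.        ,   0.        ,   1.        ]]), 'rvec': array([ 1.94909826, -1.19723543,  0.6147579 ]), 'tvec': array([-0.19266708,  0.41250395,  0.75139766])}
top {'camera_matrix': array([[425.97142761,   0.        , 286.03449868],
       [  0.        , 425.97142761, 209.34843635],
       [  0.        ,   0.        ,   1.        ]]), 'rvec': array([ 2.17932632, -2.11390999,  0.15439628]), 'tvec': array([0.0057063 , 0.55293355, 1.09221441])}
```

View pics/scene0.png

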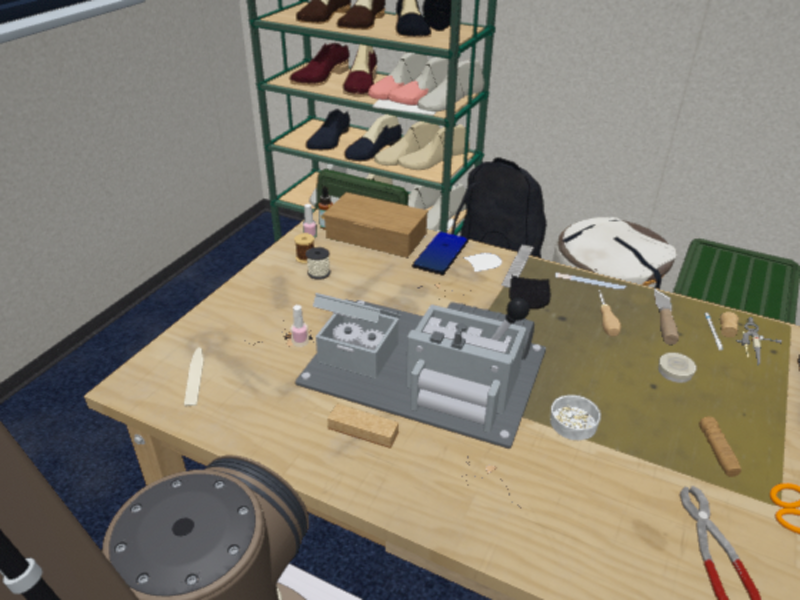

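View pics/top0.png

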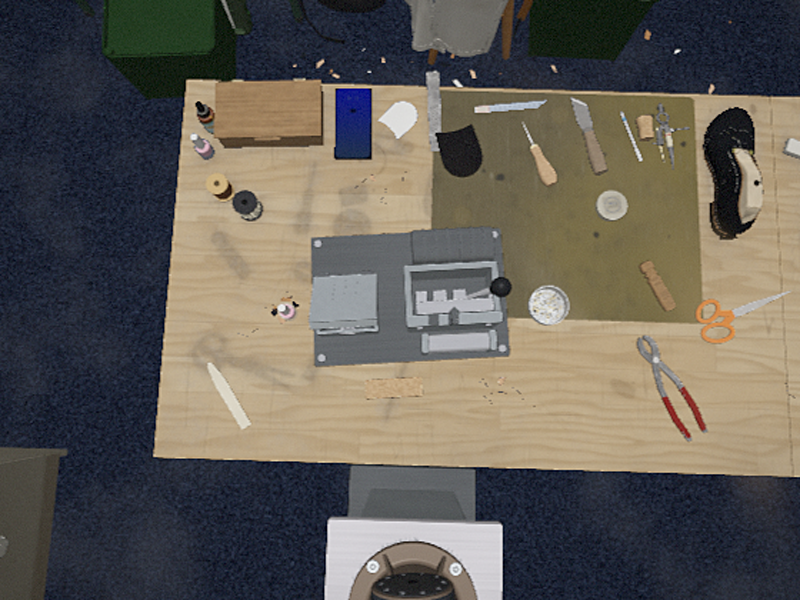

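```bash
cat > h.py <<'E'
import numpy as np,cv2
from plant import r,capture,camera_model,job
def ray(n,uv,z,cm=None):
    m=cm or camera_model(n);R=cv2.Rodrigues(m["rvec"])[0];t=m["tvec"]
    d=R.T@np.linalg.inv(m["camera_matrix"])@np.array([uv[0],uv[1],1.]);c=-R.T@t
    return c+d*(z-c[2])/d[2]
def proj(n,P,cm=None):
    m=cm or camera_model(n)
    return cv2.projectPoints(np.array(P,float).reshape(-1,3),m["rvec"],m["tvec"],m["camera_matrix"],None)[0].reshape(-1,2)
E
python3 - <<'E'
from h import *
im=capture("top")[150:265,210:410,::-1]
cv2.imwrite("pics/topc.png",cv2.resize(im,None,fx=4,fy=4,interpolation=cv2.INTER_CUBIC))
im=capture("scene")[165:315,200:400,::-1]
cv2.imwrite("pics/scenec.png",cv2.resize(im,None,fx=4,fy=4,interpolation=cv2.INTER_CUBIC))
for p in [(312,238),(500,229),(509,356),(315,366)]:print(ray("top",np.array(p)*.7,.012))
E
```

```text
[0.67005838 0.21297557 0.012     ]
[ 0.69917312 -0.15034665  0.012     ]
[ 0.45412152 -0.16944459  0.012     ]
[0.42434189 0.19430104 0.012     ]
```

View pics/topc.png

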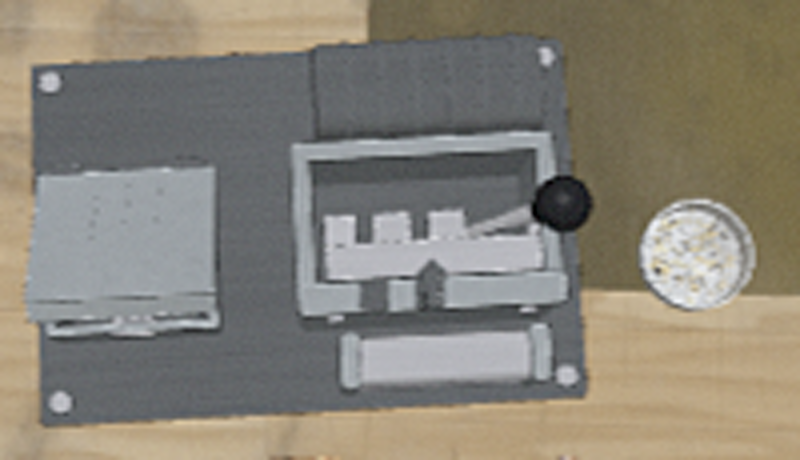

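View pics/scenec.png

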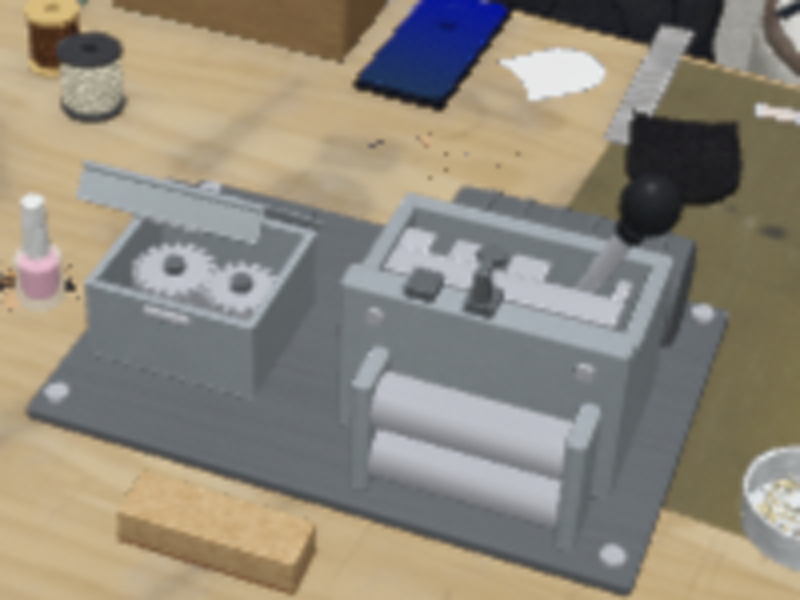

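```bash
cat >> h.py <<'E'
def C(p): return (210+(p[0]+.5)/4-.5,150+(p[1]+.5)/4-.5)
E
python3 - <<'E'
from h import *
W=np.array([ray("top",C(p),.012)[:2] for p in [(32,66),(562,37),(586,397),(43,424)]])
B=np.array([[.125,.185],[.125,-.185],[-.125,-.185],[-.125,.185]])
print(W)
a=B-B.mean(0);b=W-W.mean(0)
th=np.arctan2((a[:,0]*b[:,1]-a[:,1]*b[:,0]).sum(),(a*b).sum());c,s=np.cos(th),np.sin(th);R=np.array([[c,-s],[s,c]])
o=W.mean(0)
print("th",np.degrees(th),"o",o,"res",W-(B@R.T+o))
f=lambda p,z:1e3*(R.T@(ray("top",C(p),z)[:2]-o))
for n,p,z in [("notch +.33",(365,228),.12),("notch .02",(420,226),.12),("toothM l",(376,228),.12),("toothM r",(410,226),.12),("toothR l",(430,222),.12),("toothR r",(464,222),.12),("toothL r",(354,230),.12),("ptr tip top",(432,262),.153),("ptr base",(431,300),.123),("blank",(375,292),.131),("knob",(562,203),.2),("wallR",(566,285),.123),("wallL",(300,300),.123),("cover L free",(28,318),.13),("cover hinge L",(40,178),.0725)]:print(n,f(p,z).round(1),ray("top",C(p),z).round(4))
S=lambda p:(200+(p[0]+.5)/4-.5,165+(p[1]+.5)/4-.5)
print("knob scene",ray("scene",S((650,206)),.2),[1e3*R.T@(ray("scene",S((650,206)),z)[:2]-o) for z in(.18,.19,.2)])
def w(m): return [*(R@np.array(m[:2])/1e3+o),m[2]/1e3]
pts=[w(m) for m in[(0,-60,15),(-41,-60,123),(52,130,72.5)]]
print(pts)
# cover free edge check, theta
for t in (.5,.6,.7,.8,.9):
    q=[w((52-115*np.cos(t)-0,130+dy,72.5+115*np.sin(t))) for dy in(57,-57)]
    print(t,((proj("top",q)-[210,150])*4).round(0).tolist(),((proj("scene",q)-[200,165])*4).round(0).tolist())
E
```

```text
[[ 0.67133633  0.21518635]
 [ 0.70324292 -0.15065724]
 [ 0.45497839 -0.16896837]
 [ 0.42586279  0.194716  ]]
th 4.690380713726274 o [0.56385511 0.02256918] res [[-0.0019725  -0.00198469]
 [-0.00032124  0.00093264]
 [ 0.000577    0.0030643 ]
 [ 0.00171674 -0.00201225]]
notch +.33 [-18.  -35.3] [ 0.5488 -0.0141  0.12  ]
notch .02 [-18.5 -69.3] [ 0.5511 -0.048   0.12  ]
toothM l [-18.3 -42.1] [ 0.549  -0.0208  0.12  ]
toothM r [-18.2 -63.1] [ 0.5509 -0.0418  0.12  ]
toothR l [-16.3 -75.6] [ 0.5538 -0.0541  0.12  ]
toothR r [-17.4 -96.6] [ 0.5544 -0.0751  0.12  ]
toothL r [-18.9 -28.4] [ 0.5474 -0.0073  0.12  ]
ptr tip top [-45.4 -72.5] [ 0.5245 -0.0534  0.153 ]
ptr base [-65. -73.] [ 0.5051 -0.0555  0.123 ]
blank [-59.2 -38.6] [ 0.508  -0.0208  0.131 ]
knob [ -21.2 -144.9] [ 0.5545 -0.1236  0.2   ]
wallR [ -60.  -156.2] [ 0.5168 -0.138   0.123 ]
wallL [-60.9   7.1] [0.5026 0.0247 0.123 ]
cover L free [-64.1 172.5] [0.4858 0.1892 0.13  ]
cover hinge L [ 32.6 171.1] [0.5824 0.1958 0.0725]
knob scene [ 0.53582431 -0.12974431  0.2       ] [array([ -13.5251259 , -145.15227876]), array([ -26.95845173, -147.3317895 ]), array([ -40.39177756, -149.51130023])]
[[np.float64(0.5687613760551601), np.float64(-0.03722988536254203), 0.015], [np.float64(0.5278986797545872), np.float64(-0.04058250389842454), 0.123], [np.float64(0.6050507098554555), np.float64(0.1563859307587933), 0.0725]]
0.5 [[3.0, 293.0], [190.0, 284.0]] [[67.0, 177.0], [246.0, 223.0]]
0.6 [[-1.0, 282.0], [188.0, 272.0]] [[71.0, 157.0], [250.0, 203.0]]
0.7 [[-4.0, 268.0], [187.0, 259.0]] [[75.0, 138.0], [255.0, 183.0]]
0.8 [[-6.0, 253.0], [185.0, 244.0]] [[81.0, 119.0], [260.0, 164.0]]
0.9 [[-9.0, 237.0], [184.0, 228.0]] [[87.0, 101.0], [266.0, 145.0]]
```

```bash
cat >> h.py <<'E'
TH=np.radians(4.69);RM=np.array([[np.cos(TH),-np.sin(TH)],[np.sin(TH),np.cos(TH)]])
O=np.array([0.56385511,0.02256918])-RM@[.0205,.015]
def w(m): m=np.array(m,float);return np.array([*(RM@m[:2]/1e3+O),m[2]/1e3])
def mm(p): return np.array([*(RM.T@(np.array(p[:2])-O)*1e3),p[2]*1e3])
def lever(sw,thr,L=185): # approx machine coords
    return np.array([L*np.sin(thr),-60+L*np.cos(thr)*np.sin(sw),15+L*np.cos(thr)*np.cos(sw)])
E
python3 - <<'E'
from h import *
print("O",O,"TCP machine",mm(r.get_state()["tcp_pos"]))
k=lever(-.41,0);print("knob",k,w(k))
q=lambda n,P,off:((proj(n,[w(p) for p in P])-off)*4).round(0).tolist()
T=(210,150);S=(200,165)
print("knob top/scene",q("top",[k],T),q("scene",[k],S),"seen 562,203 / 650,206")
P=[(-41,22.5,123),(-41,-142.5,123)];print("front wall",q("top",P,T),q("scene",P,S))
for t in(.55,.65,.75,.85):
  P=[(52-115*np.cos(t)+0*np.sin(t),187,72.5+115*np.sin(t)),(52-115*np.cos(t),73,72.5+115*np.sin(t))];print(t,q("top",P,T),q("scene",P,S))
f=lambda p,z:mm(ray("top",C(p),z)).round(1)
for p in[(292,145),(552,133),(567,298),(302,314)]:print(f(p,.123))
print("notch",f((420,226),.12),"ptr tip",f((432,262),.153),f((432,262),.14))
E
```

```text
O [0.54465022 0.00594323] TCP machine [-333.19601247  679.77283304  236.98099264]
knob [   0.         -133.74272568  184.66735222] [ 0.55558563 -0.12735168  0.18466735]
knob top/scene [[563.0, 204.0]] [[653.0, 206.0]] seen 562,203 / 650,206
front wall [[298.0, 300.0], [567.0, 286.0]] [[345.0, 270.0], [637.0, 347.0]]
0.55 [[27.0, 320.0], [215.0, 310.0]] [[75.0, 192.0], [258.0, 240.0]]
0.65 [[24.0, 308.0], [214.0, 298.0]] [[79.0, 173.0], [262.0, 220.0]]
0.75 [[21.0, 294.0], [212.0, 284.0]] [[85.0, 153.0], [268.0, 200.0]]
0.85 [[19.0, 279.0], [211.0, 269.0]] [[90.0, 134.0], [273.0, 180.0]]
[ 56.3  22.1 123. ]
[  55.7 -139.4  123. ]
[ -47.5 -141.2  123. ]
[-49.   21.3 123. ]
notch [  2.  -54.3 120. ] ptr tip [-24.9 -57.5 153. ] [-23.3 -58.6 140. ]
```

Request:
{"method": "drive_tool", "body": {
  "increments": [
    [[1,0.45,0.23,0,-0.025],[1,0.9,0.46,0,-0.0504],[1,0.967,0.489,0,-0.0504]]
  ]
}}

```text
time_s: 0.57
tcp_pos: [0.2584, 0.57, 0.2379]
eef_rot: [180.0, 0.0, 4.7]
contact_force: [0.1, 0.4, 0.0]
gripper_width: 0.0876
gripper_force: 0.0
```

Request:
{"method": "drive_tool", "body": {
  "increments": [
    [[1,0.45,0.45,0,0],[1,0.9,0.9,0,0],[1,1,1,0,0]]
  ]
}}

```text
time_s: 0.95
tcp_pos: [0.3869, 0.4613, 0.2376]
eef_rot: [-180.0, -0.0, 4.6]
contact_force: [0.1, -0.0, 0.3]
gripper_width: 0.0874
gripper_force: 0.0
```

Request:
{"method": "drive_tool", "body": {
  "increments": [
    [[1,0.45,0.45,0,0],[1,0.9,0.9,0,0],[1,1,1,0,0]]
  ]
}}

```text
time_s: 1.32
tcp_pos: [0.5165, 0.3515, 0.2374]
eef_rot: [180.0, 0.0, 4.6]
contact_force: [0.8, 0.9, 0.2]
gripper_width: 0.0877
gripper_force: 0.0
```

Request:
{"method": "drive_tool", "body": {
  "increments": [
    [[1,0,0.5,0,0],[1,0,1,0,0],[1,0,1,0,0]]
  ]
}}

```text
time_s: 1.7
tcp_pos: [0.5249, 0.2302, 0.2378]
eef_rot: [-180.0, 0.0, 4.4]
contact_force: [-0.8, 1.0, 0.1]
gripper_width: 0.0878
gripper_force: 0.0
```

Request:
{"method": "drive_tool", "body": {
  "increments": [
    [[1,0,0.5,0,0],[1,0,1,0,0],[1,0,1,0,0]]
  ]
}}

```text
time_s: 2.08
tcp_pos: [0.5348, 0.1115, 0.2377]
eef_rot: [180.0, -0.0, 4.5]
contact_force: [-0.4, 0.8, -0.5]
gripper_width: 0.0876
gripper_force: 0.0
```

Request:
{"method": "drive_tool", "body": {
  "increments": [
    [[1,0,0.5,0,0],[1,0,1,0,0],[1,0,1,0,0]]
  ]
}}

```text
time_s: 2.45
tcp_pos: [0.5449, -0.0078, 0.2374]
eef_rot: [180.0, 0.0, 4.5]
contact_force: [-0.1, 0.3, 0.2]
gripper_width: 0.0875
gripper_force: 0.0
```

```bash
python3 - <<'E'
from h import *
s=r.get_state();print(s["time_s"],mm(s["tcp_pos"]).round(1),s["eef_rot"],s["joints"].round(0),s["contact_force"])
E
```

```text
2.45 [ -0.9 -13.7 237.4] [1.79990330e+02 1.20164355e-02 4.47504622e+00] [ 20.   8. -16.   0. -66.  75.] [-0.10752013  0.31080253  0.1618821 ]
```

Request:
{"method": "drive_tool", "body": {
  "increments": [
    [[1,0,0.5,0,0],[1,0.008,1,0,0],[1,0.008,1,0,0]]
  ]
}}

```text
time_s: 2.82
tcp_pos: [0.556, -0.127, 0.2371]
eef_rot: [180.0, 0.0, 4.5]
contact_force: [-0.6, 0.8, -1.0]
gripper_width: 0.0876
gripper_force: 0.0
```

Request:
{"method": "drive_tool", "body": {
  "increments": [
    [[1,0,0,0.25,0],[1,0,0,0.5,0],[1,0,0,0.5,0]]
  ]
}}

```text
time_s: 3.2
tcp_pos: [0.5544, -0.1237, 0.1755]
eef_rot: [-180.0, 0.3, 4.8]
contact_force: [-0.4, 0.6, 0.1]
gripper_width: 0.0878
gripper_force: 0.0
```

```bash
python3 - <<'E'
from h import *
s=r.get_state();print(s["time_s"],mm(s["tcp_pos"]).round(1),s["eef_rot"],s["contact_force"])
cv2.imwrite("pics/wr1.png",capture("wrist")[:,:,::-1]);print(proj("wrist",[w(lever(-.41,0))]))
E
```

```text
3.2 [  -0.9 -130.   175.5] [-179.97583482    0.25025529    4.75589153] [-0.43862335  0.58291509  0.1427626 ]
[[287.71383864 279.30039956]]
```

View pics/wr1.png

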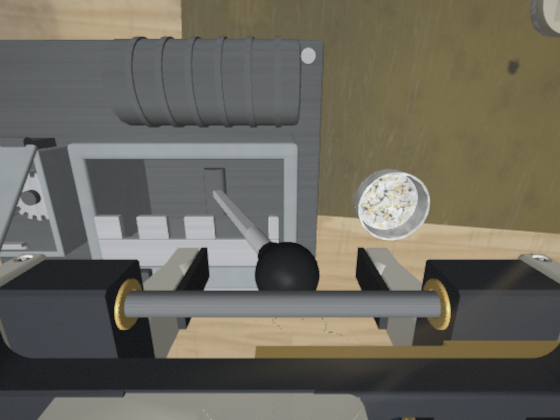

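Request:
{"method": "drive_tool", "body": {
  "increments": [
    [[-0.6,0,0,0,0],[-0.6,0,0,0,0],[-0.6,0,0,0,0],[-0.6,0,0,0,0]]
  ],
  "squeeze": 20
}}

```text
time_s: 3.75
tcp_pos: [0.5554, -0.1255, 0.178]
eef_rot: [-180.0, -0.0, 4.7]
contact_force: [-0.9, -0.9, 0.3]
gripper_width: 0.053
gripper_force: 0.0
```

Request:
{"method": "drive_tool", "body": {
  "increments": [
    [[-0.6,0,0,0,0],[-0.6,0,0,0,0],[-0.6,0,0,0,0],[-0.6,0,0,0,0]]
  ]
}}

```text
time_s: 4.25
tcp_pos: [0.5553, -0.1257, 0.1776]
eef_rot: [180.0, 0.0, 4.7]
contact_force: [-0.5, -2.5, 0.4]
gripper_width: 0.033
gripper_force: 20.0
```

Request:
{"method": "drive_tool", "body": {
  "increments": [
    [[-0.6,0.1,0,0.003,0],[-0.6,0.2,-0.005,0.012,0],[-0.6,0.3,-0.01,0.027,0],[-0.6,0.345,-0.013,0.033,0],[-0.6,0.345,-0.013,0.033,0]]
  ]
}}

```text
time_s: 4.88
tcp_pos: [0.5968, -0.1205, 0.1733]
eef_rot: [180.0, 0.0, 4.7]
contact_force: [-2.2, -3.4, 2.4]
gripper_width: 0.0324
gripper_force: 20.0
```

```bash
python3 - <<'E'
from h import *
s=r.get_state();print(s["time_s"],mm(s["tcp_pos"]).round(1),s["eef_rot"],s["contact_force"])
for a in np.linspace(-.41,.054,6): print(a,lever(a,.22).round(1))
print(lever(.054,.13),lever(.054,0))
E
```

```text
4.875 [  41.6 -130.3  173.3] [1.79994089e+02 2.18781084e-02 4.69133169e+00] [-2.22042367 -3.43210852  2.35668885]
-0.41 [  40.4 -132.   180.6]
-0.3172 [  40.4 -116.3  186.5]
-0.2244 [  40.4 -100.2  191. ]
-0.1316 [ 40.4 -83.7 194. ]
-0.0388 [ 40.4 -67.  195.4]
0.054 [ 40.4 -50.3 195.3]
[ 23.98231638 -50.09911015 198.17156133] [  0.         -50.01485443 199.73033554]
```

Request:
{"method": "drive_tool", "body": {
  "increments": [
    [[-0.6,0,-0.12,-0.045,0],[-0.6,0,-0.25,-0.083,0],[-0.6,0,-0.39,-0.108,0],[-0.6,0,-0.53,-0.121,0],[-0.6,0,-0.667,-0.123,0]]
  ]
}}

```text
time_s: 5.5
tcp_pos: [0.59, -0.0405, 0.1891]
eef_rot: [180.0, -0.1, 4.7]
contact_force: [-2.5, -4.3, 3.3]
gripper_width: 0.0326
gripper_force: 20.0
```

```bash
python3 - <<'E'
from h import *
s=r.get_state();print(s["time_s"],mm(s["tcp_pos"]).round(1),s["eef_rot"],s["contact_force"],s["gripper_width"])
cv2.imwrite("pics/wr2.png",capture("wrist")[:,:,::-1]);print(proj("wrist",[w(lever(.054,.22)),w((0,-54.3,120))]))
cv2.imwrite("pics/sc2.png",cv2.resize(capture("scene")[120:300,220:420,::-1],None,fx=3,fy=3,interpolation=cv2.INTER_CUBIC))
E
```

```text
5.5 [ 41.4 -50.  189.1] [ 1.79969896e+02 -7.01173227e-02  4.68637880e+00] [-2.51806737 -4.27494588  3.30455409] 0.032606052009148644
[[285.00046289 279.57559729]
 [288.85455571 274.0165285 ]]
```

View pics/wr2.png

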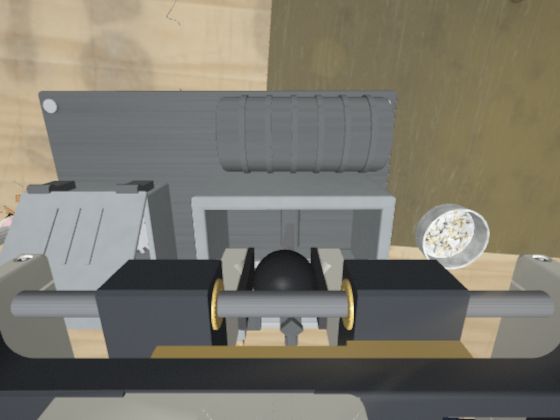

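Request:
{"method": "drive_tool", "body": {
  "increments": [
    [[-0.6,-0.08,0,-0.01,0],[-0.6,-0.14,0,-0.02,0],[-0.6,-0.18,0,-0.026,0],[-0.6,-0.2,0,-0.028,0],[-0.6,-0.2,0,-0.028,0]]
  ]
}}

```text
time_s: 6.22
tcp_pos: [0.5664, -0.0419, 0.1923]
eef_rot: [-179.9, -0.1, 4.7]
contact_force: [-1.2, 1.7, 5.5]
gripper_width: 0.0327
gripper_force: 20.0
```

```bash
python3 - <<'E'
from h import *
s=r.get_state();print(s["time_s"],mm(s["tcp_pos"]).round(1),s["eef_rot"],s["contact_force"],s["gripper_width"])
E
```

```text
6.225 [ 17.8 -49.5 192.3] [-1.79915179e+02 -1.18347171e-01  4.70413512e+00] [-1.20654455  1.74061014  5.50966482] 0.032675845944427774
```

Request:
{"method": "drive_tool", "body": {
  "increments": [
    [[-0.6,-0.05,0,0,0],[-0.6,-0.1,0,0,0],[-0.6,-0.135,0,0,0],[-0.6,-0.135,0,0,0]]
  ]
}}

```text
time_s: 6.72
tcp_pos: [0.5512, -0.0431, 0.1926]
eef_rot: [-179.9, -0.2, 4.7]
contact_force: [1.1, 0.8, 6.2]
gripper_width: 0.0325
gripper_force: 20.0
```

```bash
python3 - <<'E'
from h import *
s=r.get_state();print(s["time_s"],mm(s["tcp_pos"]).round(1),s["eef_rot"],s["contact_force"],s["gripper_width"])
cv2.imwrite("pics/wr3.png",capture("wrist")[:,:,::-1])
E
```

```text
6.725 [  2.5 -49.4 192.6] [-179.91229559   -0.23472759    4.71774855] [1.06039006 0.75461469 6.249871  ] 0.03253484032443543
```

View pics/wr3.png

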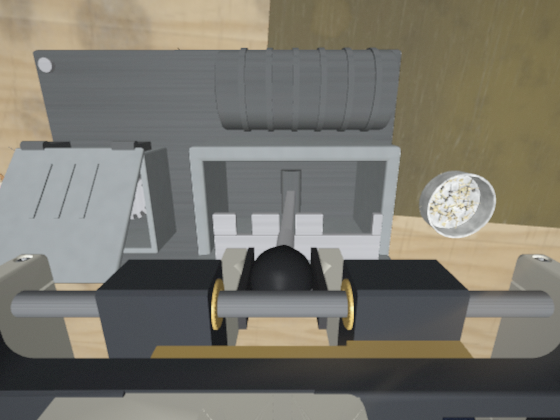

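Request:
{"method": "drive_tool", "body": {
  "increments": [
    [[0.2,0,0,0,0],[0.2,0,0,0,0],[0.2,0,0,0,0],[0.2,0,0,0,0],[0.2,0,0,0,0]]
  ]
}}

```text
time_s: 7.4
tcp_pos: [0.5498, -0.0441, 0.1916]
eef_rot: [-180.0, 0.0, 4.7]
contact_force: [0.3, 0.4, 0.9]
gripper_width: 0.0521
gripper_force: 0.0
```

Request:
{"method": "drive_tool", "body": {
  "increments": [
    [[0.2,0,0,-0.2,0],[0.2,0,0,-0.5,0],[0.2,0,0,-0.6,0],[0.2,0,0,-0.6,0]]
  ]
}}

```text
time_s: 7.9
tcp_pos: [0.5501, -0.0439, 0.2642]
eef_rot: [-180.0, -0.1, 4.7]
contact_force: [-0.1, -0.8, -1.3]
gripper_width: 0.0526
gripper_force: 0.0
```

```bash
python3 - <<'E'
from h import *
s=r.get_state();print(s["time_s"],mm(s["tcp_pos"]).round(1),s["eef_rot"],s["contact_force"],s["gripper_width"])
a=capture("wrist");b=capture("top")[120:300,200:440]
a=cv2.resize(a,(400,300));b=cv2.resize(b,(400,300),interpolation=cv2.INTER_CUBIC)
cv2.imwrite("pics/c4.png",np.hstack([a,b])[:,:,::-1])
k=lever(.054,0);print(proj("wrist",[w(k)])*400/560,(proj("top",[w(k)])-[200,120])/.6)
for t in (0,.02,.05,.12):print(t,proj("wrist",[w(lever(.054,t))])*400/560)
E
```

```text
7.9 [  1.3 -50.2 264.2] [-1.79971429e+02 -8.73024216e-02  4.68609558e+00] [-0.0886032  -0.82795154 -1.33716904] 0.052577423081483964
[[200.96033254 164.2836433 ]] [[192.02499717 136.39546155]]
0 [[200.96033254 164.2836433 ]]
0.02 [[200.96221215 161.00611792]]
0.05 [[200.97249275 155.98659004]]
0.12 [[201.03200244 143.86145155]]
```

View pics/c4.png

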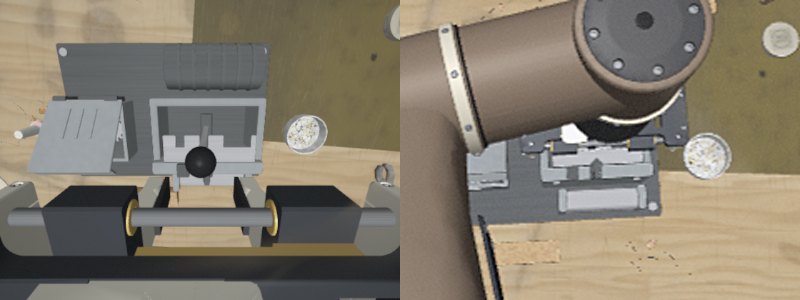

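Request:
{"method": "drive_tool", "body": {
  "increments": [
    [[-1,-0.05,-0.4,0,0],[-1,-0.1,-0.75,0,0],[-1,-0.1,-0.75,0,0]]
  ],
  "squeeze": 10
}}

```text
time_s: 8.38
tcp_pos: [0.5295, 0.0465, 0.2625]
eef_rot: [180.0, 0.1, 4.9]
contact_force: [-0.3, -1.1, 0.8]
gripper_width: 0.0281
gripper_force: 0.0
```

Request:
{"method": "drive_tool", "body": {
  "increments": [
    [[-1,-0.08,-0.4,0,0],[-1,-0.15,-0.75,0,0],[-1,-0.15,-0.75,0.4,0],[-1,-0.15,-0.75,0.7,0],[-1,-0.15,-0.75,0.7,0]]
  ]
}}

```text
time_s: 9.0
tcp_pos: [0.5033, 0.1314, 0.1766]
eef_rot: [179.8, 0.4, 4.7]
contact_force: [0.5, -0.2, 0.4]
gripper_width: 0.0005
gripper_force: 0.0
```

```bash
python3 - <<'E'
from h import *
s=r.get_state();print(s["time_s"],mm(s["tcp_pos"]).round(1),s["eef_rot"],s["contact_force"],s["gripper_width"])
a=cv2.resize(capture("wrist"),(400,300));b=cv2.resize(capture("scene")[110:300,180:420],(400,300),interpolation=cv2.INTER_CUBIC)
cv2.imwrite("pics/c5.png",np.hstack([a,b])[:,:,::-1])
E
```

```text
9.0 [-31.  128.4 176.6] [179.81409337   0.35902853   4.66260883] [ 0.47482886 -0.24703539  0.40105358] 0.0004569666866457493
```

View pics/c5.png

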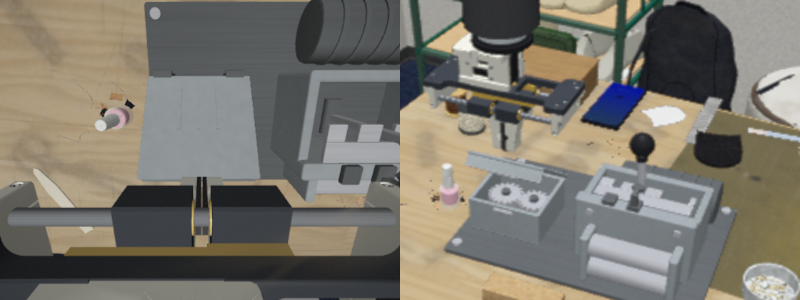

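Request:
{"method": "drive_tool", "body": {
  "increments": [
    [[-1,0.025,0,0.12,0],[-1,0.025,0,0.24,0],[-1,0.02,0,0.36,0],[-1,0.01,0,0.48,0],[-1,0,0,0.59,0]]
  ]
}}

```text
time_s: 9.72
tcp_pos: [0.5049, 0.1327, 0.1078]
eef_rot: [180.0, 0.0, 4.7]
contact_force: [-0.9, -0.9, 1.3]
gripper_width: 0.0003
gripper_force: 0.3
```

Request:
{"method": "drive_tool", "body": {
  "increments": [
    [[-1,-0.01,0,0.05,0],[-1,-0.02,0,0.1,0],[-1,-0.03,0,0.14,0],[-1,-0.03,0,0.14,0]]
  ]
}}

```text
time_s: 10.22
tcp_pos: [0.5021, 0.1327, 0.0926]
eef_rot: [-180.0, -0.1, 4.7]
contact_force: [1.0, -1.3, 1.6]
gripper_width: 0.0005
gripper_force: 0.8
```

```bash
python3 - <<'E'
from h import *
s=r.get_state();print(s["time_s"],mm(s["tcp_pos"]).round(1),s["eef_rot"],s["contact_force"])
E
```

```text
10.225 [-32.  129.8  92.6] [-1.79981320e+02 -7.87801619e-02  4.71522085e+00] [ 0.97138601 -1.272383    1.61147472]
```

Request:
{"method": "drive_tool", "body": {
  "increments": [
    [[-1,0,0,0.01,0],[-1,0,0,0.02,0],[-1,0,0,0.03,0]]
  ]
}}

```text
time_s: 10.6
tcp_pos: [0.5018, 0.1327, 0.0886]
eef_rot: [-180.0, -0.0, 4.7]
contact_force: [1.3, -0.0, 0.9]
gripper_width: 0.0006
gripper_force: 0.6
```

Request:
{"method": "drive_tool", "body": {
  "increments": [
    [[-1,0,0,0.008,0],[-1,0,0,0.016,0],[-1,0,0,0.025,0],[-1,0,0,0.025,0]]
  ]
}}

```text
time_s: 11.1
tcp_pos: [0.5014, 0.1325, 0.0862]
eef_rot: [180.0, 0.0, 4.7]
contact_force: [-4.4, 0.1, 11.0]
gripper_width: 0.0003
gripper_force: 5.4
```

Request:
{"method": "drive_tool", "body": {
  "increments": [
    [[-1,0,0,0.008,0],[-1,0,0,0.012,0],[-1,0,0,0.012,0]]
  ]
}}

```text
time_s: 11.48
tcp_pos: [0.5014, 0.1325, 0.086]
eef_rot: [180.0, -0.0, 4.7]
contact_force: [-9.4, -1.0, 23.9]
gripper_width: 0.0002
gripper_force: 12.0
```

Request:
{"method": "drive_tool", "body": {
  "increments": [
    [[-1,0,0,0.008,0],[-1,0,0,0.012,0],[-1,0,0,0.012,0]]
  ]
}}

```text
time_s: 11.85
tcp_pos: [0.5015, 0.1326, 0.0858]
eef_rot: [180.0, -0.1, 4.8]
contact_force: [-15.4, -1.0, 38.3]
gripper_width: 0.0006
gripper_force: 18.8
```

Request:
{"method": "drive_tool", "body": {
  "increments": [
    [[-1,0,0,-0.1,0],[-1,0,0,-0.5,0],[-1,0,0,-1,0],[-1,0,0,-1,0]]
  ]
}}

```text
time_s: 12.35
tcp_pos: [0.5041, 0.1339, 0.2075]
eef_rot: [-179.8, -0.5, 4.7]
contact_force: [1.4, -0.0, -1.2]
gripper_width: 0.0002
gripper_force: 0.0
```

```bash
python3 - <<'E'
from h import *
s=r.get_state();print(s["time_s"],mm(s["tcp_pos"]).round(1),s["contact_force"])
a=cv2.resize(capture("wrist"),(400,300));b=cv2.resize(capture("scene")[165:315,200:400],(400,300),interpolation=cv2.INTER_CUBIC)
cv2.imwrite("pics/c6.png",np.hstack([a,b])[:,:,::-1])
k=lever(.054,0);print((proj("scene",[w(lever(.054,t)) for t in (0,.05,.13)])-[200,165])*2+[400,0])
E
```

```text
12.35 [-30.  130.9 207.5] [ 1.39696222 -0.00477505 -1.18268231]
[[651.38130741  73.56887883]
 [653.97570937  69.15861425]
 [658.01804228  62.99157607]]
```

View pics/c6.png

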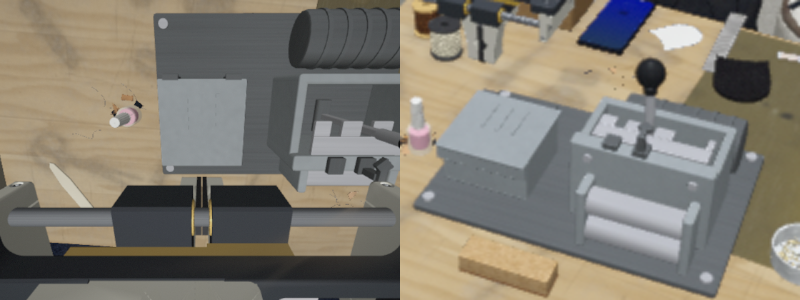

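The picture shows the cover flat and shut. The knob is at about (651, 73), matching the fully home prediction, and the cup, block and bottle are standing where they were.

```bash
python3 -c "
from plant import job
print(job.close_job())"
```

```text
the job is handed in; nothing more can be done
None
```

The feed lever is fully home in the notch the tall pointer marks, the gear cover is snapped shut, both are released, the bystanders look undisturbed in the last pictures, and the job was handed in at about 12.5 s of the 58 s allowed.

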